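# Size a seal handle in the hole gauge

## Task

Size the wooden seal handle that stands alone in the single-well block: take it to the steel hole gauge, put its spigot into the largest hole first and step down, hole by hole, until one refuses it under a light push, then leave the handle standing upright in the last hole that let it through, pushed home with its brass collar flat on the plate. Work by feel and never force the spigot into a hole that is too small, and leave the two handles in the rack, the ink jar and the brass seal die where they are.

Things in the scene. Friction and masses are not known exactly. Their poses are not given: they have to be found in the camera images.
- handle_a_grip (a point): One of three upright turned handles, alike but for the spigot: 84 mm tall, a dark wood grip 28 mm in diameter and 50 mm tall (top 8 mm domed), on a brass collar 32 mm in diameter and 4 mm thick, on a pale round spigot 30 mm long. This point: on the axis, half-way up the wood grip, 25 mm below the top, 29 mm above the collar's underside, 59 mm above the spigot's end. z points up the handle.
- handle_b_grip (a point): One of three upright turned handles, alike but for the spigot: 84 mm tall, a dark wood grip 28 mm in diameter and 50 mm tall (top 8 mm domed), on a brass collar 32 mm in diameter and 4 mm thick, on a pale round spigot 30 mm long. This point: on the axis, half-way up the wood grip, 25 mm below the top, 29 mm above the collar's underside, 59 mm above the spigot's end. z points up the handle.
- handle_c_grip (a point): One of three upright turned handles, alike but for the spigot: 84 mm tall, a dark wood grip 28 mm in diameter and 50 mm tall (top 8 mm domed), on a brass collar 32 mm in diameter and 4 mm thick, on a pale round spigot 30 mm long. This point: on the axis, half-way up the wood grip, 25 mm below the top, 29 mm above the collar's underside, 59 mm above the spigot's end. z points up the handle.
- handle_a: Handle a itself (about 60 g): origin at its spigot's lower end, on the axis. The spigot has a 2 mm bevel at its end; the three spigots differ in thickness, between 13 and 22 mm, and which handle has which is not known. It passes the largest gauge hole at least.
- handle_b: Handle b itself (about 60 g): origin at its spigot's lower end, on the axis. The spigot has a 2 mm bevel at its end; the three spigots differ in thickness, between 13 and 22 mm, and which handle has which is not known. It passes the largest gauge hole at least.
- handle_c: Handle c itself (about 60 g): origin at its spigot's lower end, on the axis. The spigot has a 2 mm bevel at its end; the three spigots differ in thickness, between 13 and 22 mm, and which handle has which is not known. It passes the largest gauge hole at least.
- block_top (a point): Fixed wooden block, 64 x 64 mm, 40 mm tall, with one round well 24 mm wide and 34 mm deep: the handle to be sized hangs in it by its collar, loosely, spigot down, so that the spigot is not seen. This point is the centre of the well's mouth on the block's top. z is up.
- rack_top (a point): Fixed wooden rack, 64 mm (its x) by 140 mm (its y), 40 mm tall, with two such wells 36 mm either side of its centre along its y; it holds the other two handles, to be left there. This point is the centre of its top.
- hole1 (a point): Centre of the mouth of the gauge's largest hole (22 mm in diameter, round, 10 mm deep, right through), on the plate's top face 45 mm above the table; z up. A spigot has about 1.2 mm of play in the smallest hole that it passes; the next smaller is about 1.8 mm too narrow for it and stops it within 3 mm, with only its bevel inside.
- hole2 (a point): Centre of the mouth of the gauge's second hole (19 mm in diameter, round, 10 mm deep, right through), on the plate's top face 45 mm above the table; z up. A spigot has about 1.2 mm of play in the smallest hole that it passes; the next smaller is about 1.8 mm too narrow for it and stops it within 3 mm, with only its bevel inside.
- hole3 (a point): Centre of the mouth of the gauge's third hole (16 mm in diameter, round, 10 mm deep, right through), on the plate's top face 45 mm above the table; z up. A spigot has about 1.2 mm of play in the smallest hole that it passes; the next smaller is about 1.8 mm too narrow for it and stops it within 3 mm, with only its bevel inside.
- hole4 (a point): Centre of the mouth of the gauge's smallest hole (13 mm in diameter, round, 10 mm deep, right through), on the plate's top face 45 mm above the table; z up. A spigot has about 1.2 mm of play in the smallest hole that it passes; the next smaller is about 1.8 mm too narrow for it and stops it within 3 mm, with only its bevel inside.
- gauge: Hole gauge: a fixed steel plate 46 mm (its x) by 150 mm (its y), 10 mm thick, on two wooden end feet 35 mm tall, open below; four holes in one row along y, largest at the +y end, at y = 45, 10.5, -21 and -49.5 mm. Origin on the table under the plate's centre. Rigid.
- ink: Closed glass ink jar with a black cap, 54 mm in diameter, 62 mm tall, origin under its centre; not to be moved.
- seal_die: Small brass seal die, 25 mm in diameter at the foot, 26 mm tall, origin under its centre; not to be moved.

How it is judged:
By the outcome, as a careful person would: the job done as asked, in the order asked, and still so for the second after the job is handed in, with the robot touching nothing.
It also fails if it takes over 72 s, if anything falls off the work surface, if the arm or the gripper's body presses on something with over 40 N, if the wrist force passes 120 N, or if a joint passes its speed limit or range.

## Robot

A 7-joint arm with a two-finger parallel gripper is mounted at the origin on the work surface. World frame = base frame: x ahead of the robot, y to its left, z up, the work surface at z = 0. Lengths are in m, angles in rad, forces in N, time in s.
With the tool pointing down it reaches from about 0.35 to 0.9 m from the base axis. Payload 8.1 kg.
Tool frame: the origin (TCP) lies on the centre line of the jaws, within the pads' length; the fingertips stand 19 mm ahead of it and the grasp point (between the pads) is the TCP; z points along the fingers, y is the direction in which the jaws open and shut (so a half turn about z gives the same grasp; the last joint's range is limited). The gripper opens to 92 mm and grips with 3 to 60 N. Pads are 19 mm wide; open, the fingers measure 130 mm over their backs; the gripper's body (75 mm by 190 mm) begins 47 mm behind the grasp point.
Start: joints at [-1.256, 0.434, 0.025, 1.573, -0.012, 1.134, -0.075], TCP at [0.254, 0.571, 0.246] pointing down, gripper open.
Joint ranges: [-2.62, 2.62], [-0.44, 2.09], [-1.27, 1.32], [0.08, 2.57], [-1.32, 4.46], [0.12, 2], [-2.74, 2.74]. Speed limits (rad/s): [2.22, 2.22, 3.01, 3.01, 3.14, 3.14, 3.14].

## Interface

Orientations are given as a rotation vector (axis times angle).
In Python, from cell import monitor, imaging, workorder, outline_of gives the robot as it stands.
- The arm moves only by the tool move_arm, never from a script. Its argument "series" is a list of rows, each a list of 6 numbers: the shift along the world's x, y, z in cm, then the turn, a rotation vector about the world's x, y, z in degrees. A call has 1 to 8 rows; each row shifts and turns the commanded pose from where the row before left it; what a row does not reach is not made up. A row lasts 1/10 s, in which the tool goes at most 50 mm and 8.59 degrees, less where a joint would pass 70% of its speed; a pose out of reach is approached as far as the arm can. A call with a gripper value outside its range is refused whole. "grip" is the opening, from 0 (shut) to 1 (fully open), set as the call begins (left out, the last holds). The fingers move at their own pace and stop on an object; "force" is the grip in N (left out, the last holds). Time passes only in rows, so rows that do not move let the fingers close. It gives the time, the measured TCP pose, the force and the opening at its end, in the units of the state.
- monitor.observe(): the state, without advancing time (a new reading comes with each control period).
- imaging.get_image(name): name is "scene" or "side" or "wrist"; returns a dict with "color" (400x640x3 uint8, red, green, blue), "fx", "fy", "cx", "cy" (pixels), "rvec" (rotation vector, rad) and "tvec" (3), from world to camera coordinates, as OpenCV has them; the wrist camera has in their place "mount" (4x4, takes a point from camera to tool coordinates, whose origin is the TCP and whose axes are the flange's). Camera axes: x right, y down, z forward; pixel columns grow to the right and rows downward; lengths in m; the calibration is good to about 2 mm. A picture is of the moment at which its call begins: read the wrist's pose just before it. There is no depth.
- workorder.sign_off(): hands the job in, once; it reports no verdict.
Trained networks look in the newest picture that a camera, given by its name, has taken for a name from the list of things; names that differ only in an ending like _2 or _b are one class to them, and where a whole thing is asked for, a point or a joint stands for the part that bears it (a point fixed in the world has none). Each returns a list of dicts, best first, with "p" (0 to 1); they miss things now and then, are a little off and sometimes report something else, mostly with a low value. They report only what shows in the picture. A call takes as long as a camera call.
- outline_of(camera, thing): "mask" (400x640 bool, what is visible of it) and "rect" ([left, top, width, height] in pixels, round what is visible of it).
The state is a dict: "clock": time; "joints": joint angles; "dq": joint speeds; "joint_efforts": joint torques, N m; "position": TCP position; "ee_rot": TCP orientation; "force": force on the tool from outside, world axes, zero at the start; "ft_torque": the same for the moment, N m; "width": opening from 0.0 (shut) to 1.0 (fully open).
Only numpy, scipy, OpenCV 4.12 (cv2) and the standard library are available. Lean on these libraries where they do the work, as an engineer would, in place of code of your own. Each camera call takes 0.05 s, during which the arm holds its last target. There are 200 camera calls.

## Working session

There is one attempt and no reset: what is moved stays moved. The work goes in short steps, Python scripts to look and compute and a tool call to move; the robot and the scene stay as the last step left them, time stands still between calls to the robot, and variables do not carry over. Pictures are saved under pics/ and viewed, about 8 in all and at most 12, crops included, and the job is handed in when it is done.

Besides the shell and the picture viewer there is one more tool, called after "Request:" as name(argument=value, ...), one argument or row to a line, values as JSON. move_arm: Moves the arm, as the interface text tells. Its arguments: {"type":"object","properties":{"series":{"type":"array"},"grip":{"type":"number"},"force":{"type":"number"}},"required":["series"]}

```bash
mkdir -p pics; ls
python3 - <<'E'
from cell import monitor, imaging
import cv2,numpy as np
s=monitor.observe()
for k in s: print(k,np.round(s[k],4))
a=[]
for n in("scene","side"):
    im=imaging.get_image(n); print(n,{k:np.round(v,4).tolist() for k,v in im.items() if k!="color"})
    cv2.imwrite(f"pics/{n}0.png",im["color"][:,:,::-1])
E
```

```text
pics
clock 0.0
joints [-1.2556  0.4352  0.025   1.5741 -0.0116  1.134  -0.0751]
dq [-0.0013 -0.0013 -0.0009 -0.0011 -0.0002  0.0009  0.0015]
joint_efforts [-1.00000e-03 -6.67866e+01  9.84300e-01 -3.14464e+01 -6.07000e-02
  4.28000e-02  2.00000e-04]
position [0.2534 0.5708 0.2449]
ee_rot [-6.516e-01 -3.073e+00  2.400e-03]
force [0.9371 0.0504 0.319 ]
ft_torque [-0.0091 -0.0105  0.0207]
width 1.001
scene {'fx': 510.3616, 'fy': 510.3616, 'cx': 314.5863, 'cy': 200.4305, 'rvec': [0.9524, 2.4653, -1.055], 'tvec': [0.4267, -0.2391, 1.4455]}
side {'fx': 365.2479, 'fy': 365.2479, 'cx': 318.9114, 'cy': 204.2318, 'rvec': [0.4792, -2.5381, 1.4415], 'tvec': [0.5727, 0.1691, 0.6115]}
```

View pics/scene0.png

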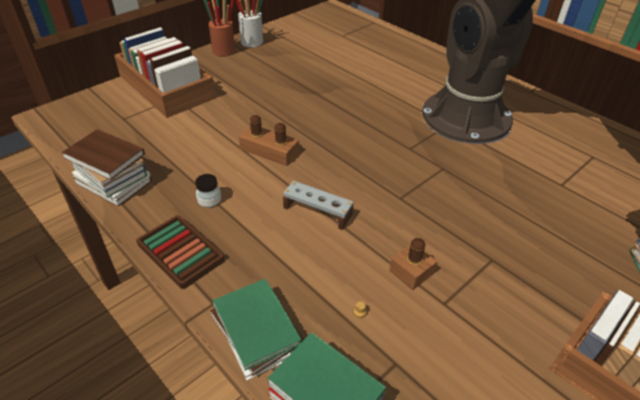

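View pics/side0.png

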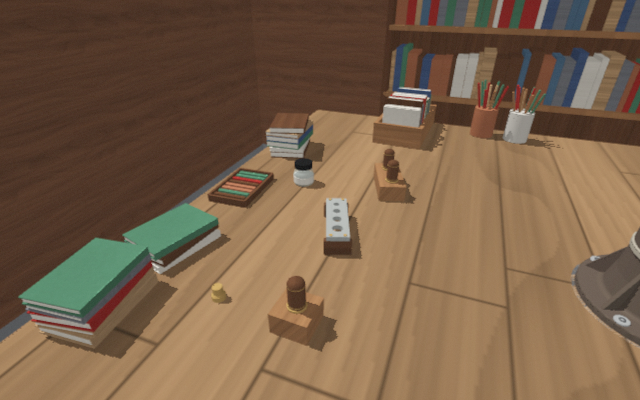

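The scene view shows the single-well block at about (413,265) with its handle, the gauge at (318,202), the rack at (270,145), the jar at (207,190) and the die at (361,309). The side view shows the block at (297,312), the gauge at (337,225) and the die at (218,292).

```bash
cat > h.py <<'E'
import numpy as np,cv2
from scipy.spatial.transform import Rotation as R
from cell import monitor,imaging,outline_of
def cam(im,s=None):
    K=np.array([[im["fx"],0,im["cx"]],[0,im["fy"],im["cy"]],[0,0,1]])
    if "rvec" in im:
        Rm=R.from_rotvec(im["rvec"]).as_matrix(); t=np.array(im["tvec"])
    else:
        T=np.eye(4);T[:3,:3]=R.from_rotvec(s["ee_rot"]).as_matrix();T[:3,3]=s["position"]
        M=np.linalg.inv(T@np.array(im["mount"])); Rm,t=M[:3,:3],M[:3,3]
    return K,Rm,t
def toplane(c,uv,z):
    K,Rm,t=c; o=-Rm.T@t; d=Rm.T@np.linalg.inv(K)@np.array([uv[0],uv[1],1.])
    return o+d*(z-o[2])/d[2]
def proj(c,P):
    K,Rm,t=c; p=(K@(Rm@np.atleast_2d(P).T+t[:,None])); return (p[:2]/p[2]).T
E
python3 - <<'E'
from h import *
ims={n:imaging.get_image(n) for n in("scene","side")}
for n,im in ims.items():
    c=cam(im)
    for th in("handle_a","gauge","ink","seal_die"):
        for r in outline_of(n,th)[:3]:
            m=r["mask"]; 
            if m.sum()==0: continue
            v,u=np.nonzero(m); uv=(u.mean(),v.mean())
            z={"handle_a":.067,"gauge":.04,"ink":.03,"seal_die":.012}[th]
            print(n,th,round(r["p"],2),r["rect"],np.round(uv,1),np.round(toplane(c,uv,z),4))
A=cv2.resize(ims["scene"]["color"][170:240,270:370],None,fx=8,fy=8,interpolation=cv2.INTER_CUBIC)
B=cv2.resize(ims["side"]["color"][190:260,290:390],None,fx=8,fy=8,interpolation=cv2.INTER_CUBIC)
cv2.imwrite("pics/g1.png",np.vstack([A,B])[:,:,::-1][::1,::1][:1120,:800])
x=cv2.imread("pics/g1.png"); cv2.imwrite("pics/g1.png",cv2.resize(x,None,fx=.53,fy=.53,interpolation=cv2.INTER_AREA))
E
```

```text
scene handle_a 0.75 [273.7, 125.3, 14.2, 24.9] [280.1 134.5] [ 0.5041 -0.2083  0.067 ]
scene handle_a 0.73 [406.6, 239.4, 15.5, 28.1] [415.9 251.4] [0.5517 0.26   0.067 ]
scene handle_a 0.58 [248.4, 115.6, 17.1, 26.3] [255.6 126.7] [ 0.5291 -0.2746  0.067 ]
scene gauge 0.85 [284.2, 177.1, 74.1, 53.6] [318.8 201.1] [0.5759 0.0103 0.04  ]
scene ink 0.64 [196.1, 169.2, 23.2, 37.1] [207.  190.4] [ 0.7343 -0.1938  0.03  ]
scene ink 0.35 [282.9, 181.4, 70.5, 51.5] [318.3 201.5] [0.5703 0.0027 0.03  ]
scene seal_die 0.7 [353.9, 299.1, 12.6, 21.3] [359.9 309.9] [0.6992 0.2568 0.012 ]
side handle_a 0.96 [286.5, 279.4, 17.5, 33.3] [295.4 294.8] [0.5497 0.2619 0.067 ]
side handle_a 0.65 [385.2, 162.0, 13.6, 18.0] [391.9 171.5] [ 0.5027 -0.2065  0.067 ]
side handle_a 0.59 [383.3, 150.5, 11.3, 18.4] [387.1 157.4] [ 0.5323 -0.2872  0.067 ]
side gauge 0.61 [321.8, 199.8, 33.2, 57.2] [336.2 228.6] [0.562 0.04  0.04 ]
side seal_die 0.49 [211.2, 280.9, 12.5, 20.8] [217.3 292.7] [0.7001 0.2559 0.012 ]
```

View pics/g1.png

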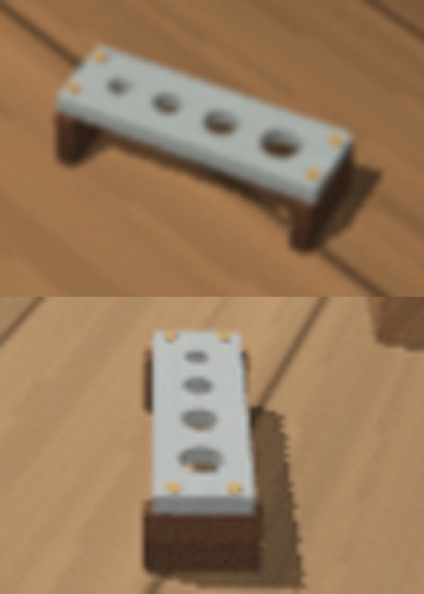

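The crops show the four holes. In the scene view they run from smallest at crop (120,86) to largest at (281,142). In the side view the largest is nearest, at (201,459).

Run:
```python
from h import *
for n,o,off,P in(("scene",(270,170),0,[(281,142),(221,122),(167,103),(120,86)]),("side",(290,190),296.8,[(201,459),(199,419),(197,385),(196,357)])):
    c=cam(imaging.get_image(n))
    Q=np.array([toplane(c,((u/4.24)+o[0]-.4,(v-off)/4.24+o[1]-.4),.045) for u,v in P])[:,:2]
    g=np.array([[0,.045],[0,.0105],[0,-.021],[0,-.0495]])
    a=g-g.mean(0);b=Q-Q.mean(0);z=(b[:,0]+1j*b[:,1])@np.conj(a[:,0]+1j*a[:,1]);y=np.angle(z)
    Rm=np.array([[np.cos(y),-np.sin(y)],[np.sin(y),np.cos(y)]]);t=Q.mean(0)-Rm@g.mean(0)
    print(n,np.round(Q,4).tolist(),"yaw",np.degrees(y),"t",t,np.round(Q-(g@Rm.T+t),4).tolist())
im=imaging.get_image("wrist");print(np.round(im["mount"],4),im["fx"],im["cx"],im["cy"])
s=monitor.observe();print(R.from_rotvec(s["ee_rot"]).as_matrix().round(3),s["clock"])
```

```text
scene [[0.556, 0.0435], [0.5688, 0.0118], [0.5799, -0.0178], [0.5896, -0.0442]] yaw 20.928335610987503 t [0.57223698 0.00182542] [[-0.0001, -0.0004], [0.0003, 0.0002], [0.0002, 0.0], [-0.0003, 0.0002]]
side [[0.5591, 0.044], [0.5712, 0.0117], [0.5824, -0.0178], [0.592, -0.0439]] yaw 20.5773160402445 t [0.57484321 0.00201545] [[0.0, -0.0001], [0.0, -0.0001], [0.0002, -0.0002], [-0.0002, 0.0004]]
[[-1.100e-03 -9.594e-01 -2.819e-01  7.600e-02]
 [ 1.000e+00 -1.300e-03  5.000e-04 -1.100e-03]
 [-8.000e-04 -2.819e-01  9.594e-01 -1.389e-01]
 [ 0.000e+00  0.000e+00  0.000e+00  1.000e+00]] 344.2358896372182 323.3261650598516 199.65311179226268
[[-0.914  0.406  0.   ]
 [ 0.406  0.914  0.   ]
 [-0.     0.    -1.   ]] 0.75
```

Request:
move_arm(
  series=[
    [3,-3.1,-0.3,0,0,0],
    [3,-3.1,-0.3,0,0,0],
    [3,-3.1,-0.3,0,0,0],
    [3,-3.1,-0.3,0,0,0],
    [3,-3.1,-0.3,0,0,0],
    [3,-3.1,-0.3,0,0,0],
    [3,-3.1,-0.3,0,0,0],
    [3,-3.1,-0.3,0,0,0],
  ],
  grip=1,
)

```text
clock: 1.55
position: [0.4947, 0.3219, 0.2219]
ee_rot: [0.651, 3.073, 0.001]
force: [-0.6, -0.0, 0.7]
width: 0.998
```

Request:
move_arm(
  series=[
    [2.9,-3.1,-0.7,0,0,0],
    [2.9,-3.1,-0.7,0,0,0],
    [0,0,0,0,0,0],
    [0,0,0,0,0,0],
  ],
)

```text
clock: 1.95
position: [0.5522, 0.2601, 0.2075]
ee_rot: [-0.656, -3.072, 0.001]
force: [-0.4, 1.6, 0.2]
width: 0.999
```

Run:
```python
from h import *
s=monitor.observe();im=imaging.get_image("wrist");c=cam(im,s)
print(s["clock"],s["position"],s["force"])
x=im["color"].copy()
for z in(.040,.094):
    p=proj(c,[.5505,.261,z])[0]; print(p)
    cv2.circle(x,tuple(int(v) for v in p),3,(0,255,0),1)
for r in outline_of("wrist","handle_a")[:2]:print(r["p"],r["rect"])
cv2.imwrite("pics/w1.png",x[:,:,::-1])
```

```text
1.95 [0.55215236 0.2600989  0.20747574] [-0.37547557  1.60051828  0.19943051]
[324.57128882 183.05740186]
[324.84007499 199.69831824]
0.63 [303.1, 165.7, 34.7, 48.9]
0.45 [120.6, 224.5, 59.9, 49.9]
```

View pics/w1.png

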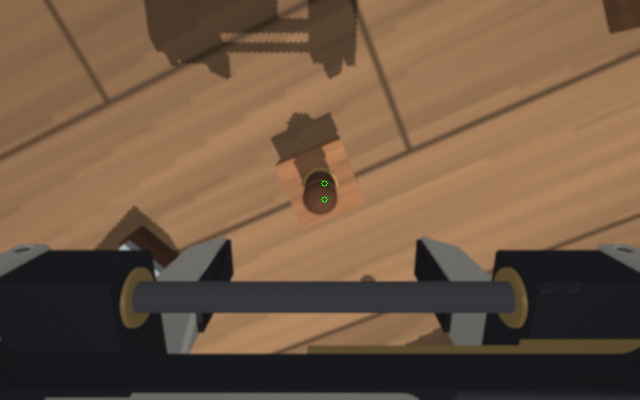

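The wrist view shows the handle's top at (320,200) and its collar near (320,175), about 4 px left of the prediction, so roughly 3 mm off in y.

Request:
move_arm(
  series=[
    [-0.3,-0.15,-3.5,0,0,0],
    [0,0,-4,0,0,0],
    [0,0,-3.5,0,0,0],
    [0,0,-1.7,0,0,0],
    [0,0,-1,0,0,0],
    [0,0,0,0,0,0],
  ],
)

```text
clock: 2.65
position: [0.5475, 0.2607, 0.07]
ee_rot: [-0.648, -3.072, 0.001]
force: [0.3, 0.7, 0.4]
width: 0.999
```

Request:
move_arm(
  series=[
    [0,0,0,0,0,0],
    [0,0,0,0,0,0],
    [0,0,0,0,0,0],
    [0,0,0,0,0,0],
    [0,0,0,0,0,0],
    [0,0,0,0,0,0],
    [0,0,0,0,0,0],
    [0,0,0,0,0,0],
  ],
  grip=0.1,
  force=20,
)

```text
clock: 3.45
position: [0.5486, 0.2597, 0.0707]
ee_rot: [-0.652, -3.073, 0.0]
force: [0.1, 0.3, 0.2]
width: 0.352
```

Run:
```python
from h import *
s=monitor.observe();im=imaging.get_image("side")
for k in("clock","position","force","ft_torque","width"):print(k,np.round(s[k],4))
w=imaging.get_image("wrist")["color"]
A=cv2.resize(im["color"][230:350,240:360],(500,500));B=w[150:400,200:450]
cv2.imwrite("pics/s1.png",np.hstack([A,cv2.resize(B,(300,300)).repeat(1,0) if 0 else np.vstack([cv2.resize(B,(300,300)),np.zeros((200,300,3),np.uint8)])])[:,:,::-1])
```

```text
clock 3.45
position [0.5486 0.2597 0.0707]
force [0.1222 0.2904 0.1925]
ft_torque [-0.0375  0.002  -0.0102]
width 0.3519
```

View pics/s1.png

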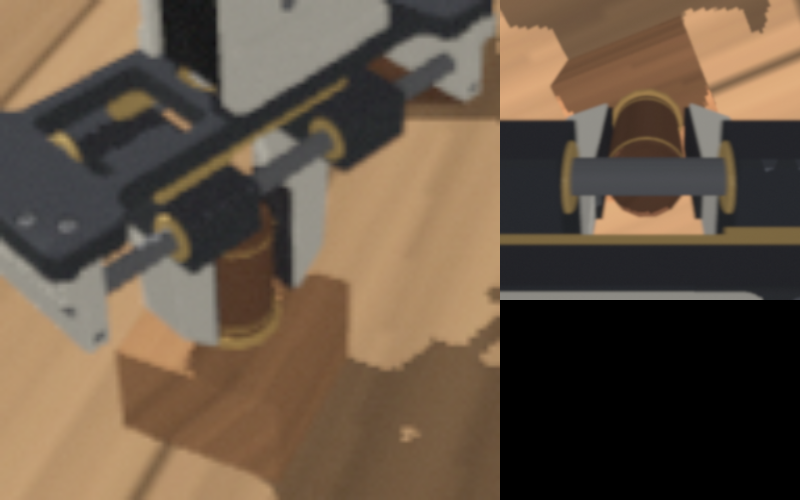

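The jaws sit evenly either side of the handle, still about 32 mm apart and closing, with the handle upright in the block and the fingertips just above the collar.

Request:
move_arm(
  series=[
    [0,0,0,0,0,0],
    [0,0,0,0,0,0],
    [0,0,0,0,0,0],
    [0,0,0,0,0,0],
  ],
)

```text
clock: 3.95
position: [0.5486, 0.2596, 0.0707]
ee_rot: [-0.652, -3.073, 0.0]
force: [-0.9, 0.2, -0.1]
width: 0.301
```

Request:
move_arm(
  series=[
    [0,0,0.5,0,0,0],
    [0,0,1,0,0,0],
    [0,0,2.5,0,0,0],
    [0,0,3.5,0,0,0],
    [0,0,3,0,0,0],
    [0,0,0.5,0,0,0],
    [0,0,0,0,0,0],
  ],
)

```text
clock: 4.65
position: [0.5492, 0.2602, 0.1824]
ee_rot: [0.651, 3.071, 0.003]
force: [-0.6, -0.5, -1.5]
width: 0.306
```

Run:
```python
from h import *
s=monitor.observe()
for k in("clock","position","ee_rot","force","ft_torque","width"):print(k,np.round(s[k],4))
im={n:imaging.get_image(n) for n in("scene","side","wrist")}
for n in("scene","side"):
    p=proj(cam(im[n]),np.array(s["position"])+[[0,0,0],[0,0,-.059]]);print(n,p.round(1))
    u,v=p.mean(0).astype(int); x=im[n]["color"][v-35:v+35,u-35:u+35]; x=cv2.resize(x,(390,390),interpolation=cv2.INTER_CUBIC)
    for q in p: cv2.circle(x,tuple(((q-[u-35,v-35]+.5)*390/70).astype(int)),2,(0,255,0),-1)
    im[n]["x"]=x
cv2.imwrite("pics/l1.png",np.hstack([im["scene"]["x"],im["side"]["x"]])[:,:,::-1])
```

```text
clock 4.65
position [0.5492 0.2602 0.1824]
ee_rot [0.6511 3.0712 0.0034]
force [-0.6133 -0.4761 -1.5232]
ft_torque [ 0.0061 -0.0128 -0.0051]
width 0.3059
scene [[426.3 208.2]
 [421.3 230.9]]
side [[293.4 230. ]
 [294.9 264.6]]
```

View pics/l1.png

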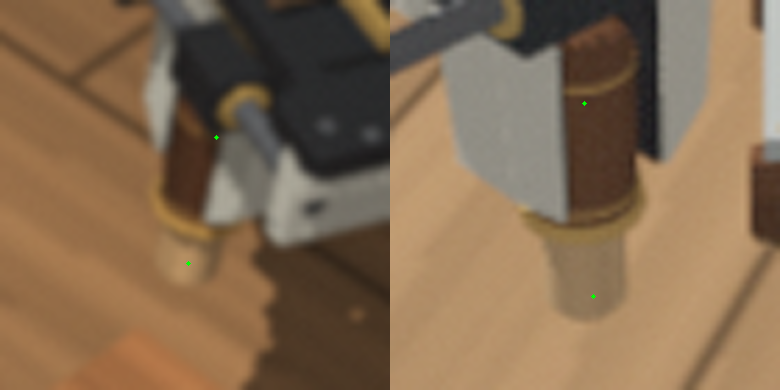

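The handle hangs upright, and its bare spigot end lies about 2 px below the predicted points. It is held about 1.5–2 mm above the nominal grip point, as planned. I'll carry it over hole 1.

Request:
move_arm(
  series=[
    [0.1,-3.6,0,0,0,0],
    [0.1,-3.6,0,0,0,0],
    [0.2,-3.6,0,0,0,0],
    [0.1,-3.6,0,0,0,0],
    [0.2,-3.6,0,0,0,0],
    [0.1,-3.6,-3,0,0,0],
    [0,0,-3.6,0,0,0],
    [0,0,0,0,0,0],
  ],
)

```text
clock: 5.6
position: [0.5529, 0.042, 0.1101]
ee_rot: [-0.653, -3.064, 0.006]
force: [-1.0, -0.1, -0.8]
width: 0.298
```

Request:
move_arm(
  series=[
    [0,0,0,0,0,0],
    [0,0,0,0,0,0],
  ],
)

```text
clock: 5.8
position: [0.5573, 0.045, 0.1158]
ee_rot: [0.649, 3.073, 0.001]
force: [-0.8, 1.2, 0.1]
width: 0.302
```

```bash
cat > two.py <<'E'
from h import *
import sys
s=monitor.observe()
for k in("clock","position","ee_rot","force","ft_torque","width"):print(k,np.round(s[k],4))
out=[]
for n in("scene","side"):
    im=imaging.get_image(n);c=cam(im)
    p=proj(c,np.array(s["position"])+[0,0,-.05])[0];u,v=p.astype(int);h=30
    x=cv2.resize(im["color"][v-h:v+h,u-h:u+h],(400,400),interpolation=cv2.INTER_CUBIC);print(n,"crop origin",u-h,v-h,"scale",400/60)
    out.append(x)
cv2.imwrite("pics/%s.png"%sys.argv[1],np.hstack(out)[:,:,::-1])
E
python3 two.py h1
```

```text
clock 5.8
position [0.5573 0.045  0.1158]
ee_rot [6.4890e-01 3.0729e+00 1.4000e-03]
force [-0.7687  1.2124  0.1114]
ft_torque [ 0.031   0.0444 -0.029 ]
width 0.3019
scene crop origin 306 166 scale 6.666666666666667
side crop origin 307 189 scale 6.666666666666667
```

View pics/h1.png

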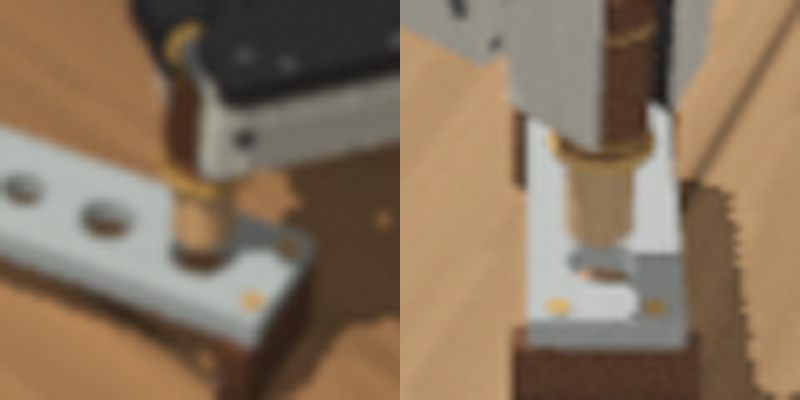

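The spigot hangs just above hole 1. In the side crop its axis is at u≈600 against the hole centre at 600, and in the scene crop it is at 200 against 199. I'll measure each offset within a single camera so the camera bias cancels.

Run:
```python
from h import *
H={"scene":(335.9,203.1),"side":(337.0,227.9)};E={"scene":(336.0,201.5),"side":(337.0,223.6)}
A=[];b=[]
for n in H:
    c=cam(imaging.get_image(n)); h=toplane(c,H[n],.045)
    for z in(.053,.055): print(n,"hole",h[:2].round(4),"end",toplane(c,E[n],z)[:2].round(4))
    # residual form: unknown dx,dy,dz of end rel. hole
    p0=np.array([*h[:2],.045]); J=np.array([(proj(c,p0+e)[0]-proj(c,p0-e)[0])/2e-3 for e in np.eye(3)*1e-3]).T
    A.append(J);b.append(np.array(E[n])-proj(c,p0)[0])
x=np.linalg.lstsq(np.vstack(A),np.hstack(b),rcond=None)
print("end-hole (m)",x[0].round(4),x[1]); 
for dz in(.008,.010):
    AA=np.vstack(A);print(dz,np.linalg.lstsq(AA[:,:2],np.hstack(b)-AA[:,2]*dz,rcond=None)[0].round(4))
```

```text
scene hole [0.556  0.0436] end [0.5584 0.0459]
scene hole [0.556  0.0436] end [0.5599 0.0473]
side hole [0.559  0.0442] end [0.5603 0.041 ]
side hole [0.559  0.0442] end [0.5594 0.0438]
end-hole (m) [0.0011 0.0004 0.0087] [1.63100806]
0.008 [ 0.001 -0.   ]
0.01 [0.0012 0.0014]
```

Request:
move_arm(
  series=[
    [-0.1,0,-0.2,0,0,0],
    [0,0,-0.2,0,0,0],
    [0,0,-0.2,0,0,0],
    [0,0,-0.1,0,0,0],
    [0,0,0,0,0,0],
  ],
)

```text
clock: 6.5
position: [0.5555, 0.0437, 0.1075]
ee_rot: [-0.652, -3.073, 0.0]
force: [0.2, -0.3, -1.6]
width: 0.296
```

Request:
move_arm(
  series=[
    [0,0,-0.1,0,0,0],
    [0,0,-0.1,0,0,0],
    [0,0,-0.1,0,0,0],
    [0,0,0,0,0,0],
  ],
)

```text
clock: 6.9
position: [0.5555, 0.0437, 0.1046]
ee_rot: [-0.652, -3.073, 0.0]
force: [-0.0, -0.3, -0.6]
width: 0.302
```

Request:
move_arm(
  series=[
    [0,0,-0.1,0,0,0],
    [0,0,-0.1,0,0,0],
    [0,0,0,0,0,0],
  ],
)

```text
clock: 7.2
position: [0.5555, 0.0437, 0.1026]
ee_rot: [-0.652, -3.073, 0.0]
force: [-1.0, 0.5, -1.5]
width: 0.299
```

Request:
move_arm(
  series=[
    [0,0,-0.1,0,0,0],
    [0,0,-0.1,0,0,0],
    [0,0,-0.1,0,0,0],
    [0,0,0,0,0,0],
  ],
)

```text
clock: 7.6
position: [0.5555, 0.0437, 0.0996]
ee_rot: [-0.652, -3.073, 0.0]
force: [0.3, 1.0, -0.3]
width: 0.298
```

Request:
move_arm(
  series=[
    [0,0,-0.15,0,0,0],
    [0,0,-0.15,0,0,0],
    [0,0,-0.15,0,0,0],
    [0,0,0,0,0,0],
  ],
)

```text
clock: 8.0
position: [0.5554, 0.0437, 0.095]
ee_rot: [-0.652, -3.073, 0.0]
force: [-0.3, -0.7, -0.6]
width: 0.303
```

Request:
move_arm(
  series=[
    [0,0,-0.2,0,0,0],
    [0,0,-0.3,0,0,0],
    [0,0,-0.3,0,0,0],
    [0,0,-0.2,0,0,0],
    [0,0,0,0,0,0],
  ],
)

```text
clock: 8.5
position: [0.5555, 0.0437, 0.0849]
ee_rot: [-0.652, -3.073, 0.0]
force: [-0.1, 0.2, -0.3]
width: 0.298
```

Request:
move_arm(
  series=[
    [0,0,0.3,0,0,0],
    [0,0,0.7,0,0,0],
    [0,0,0.8,0,0,0],
    [0,0,0.5,0,0,0],
    [0,0,0.2,0,0,0],
    [0,0,0,0,0,0],
  ],
)

```text
clock: 9.1
position: [0.5558, 0.0438, 0.1108]
ee_rot: [0.651, 3.072, 0.001]
force: [1.0, 0.3, 0.4]
width: 0.299
```

Request:
move_arm(
  series=[
    [0.22,-0.63,0,0,0,0],
    [0.4,-1.0,0,0,0,0],
    [0.4,-1.0,0,0,0,0],
    [0.2,-0.6,0,0,0,0],
    [0,0,0,0,0,0],
    [0,0,0,0,0,0],
  ],
)

```text
clock: 9.7
position: [0.5677, 0.0113, 0.1101]
ee_rot: [-0.652, -3.073, -0.0]
force: [0.2, -0.4, 0.3]
width: 0.301
```

```bash
python3 two.py h2
```

```text
clock 9.7
position [0.5677 0.0113 0.1101]
ee_rot [-6.5250e-01 -3.0727e+00 -2.0000e-04]
force [ 0.2218 -0.4172  0.2892]
ft_torque [0.0094 0.0372 0.0142]
width 0.3011
scene crop origin 292 163 scale 6.666666666666667
side crop origin 308 182 scale 6.666666666666667
```

View pics/h2.png

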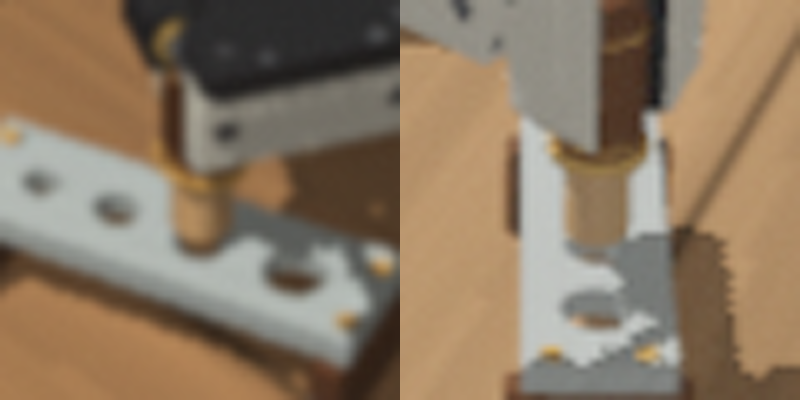

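The side crop puts the spigot axis at u≈597 against hole 2 at about 593, so it is within 1 mm. The spigot looks wide, about 65 px against the collar's 96. Next I'll press gently into hole 2.

Request:
move_arm(
  series=[
    [0.04,0,-0.1,0,0,0],
    [0,0,-0.1,0,0,0],
    [0,0,-0.1,0,0,0],
    [0,0,-0.1,0,0,0],
    [0,0,0,0,0,0],
    [0,0,0,0,0,0],
  ],
)

```text
clock: 10.4
position: [0.5682, 0.0115, 0.1062]
ee_rot: [-0.652, -3.073, -0.0]
force: [0.3, -0.4, -0.6]
width: 0.302
```

Request:
move_arm(
  series=[
    [0,0,-0.05,0,0,0],
    [0,0,-0.05,0,0,0],
    [0,0,0,0,0,0],
    [0,0,0,0,0,0],
  ],
)

```text
clock: 10.8
position: [0.5682, 0.0114, 0.1052]
ee_rot: [-0.652, -3.073, -0.0]
force: [0.2, -0.4, -1.7]
width: 0.3
```

Request:
move_arm(
  series=[
    [0,0,-0.05,0,0,0],
    [0,0,0,0,0,0],
    [0,0,0,0,0,0],
  ],
)

```text
clock: 11.1
position: [0.5682, 0.0114, 0.1047]
ee_rot: [0.652, 3.073, 0.0]
force: [0.9, -0.1, -0.9]
width: 0.301
```

Request:
move_arm(
  series=[
    [0,0,-0.05,0,0,0],
    [0,0,-0.05,0,0,0],
    [0,0,0,0,0,0],
    [0,0,0,0,0,0],
  ],
)

```text
clock: 11.5
position: [0.5682, 0.0115, 0.1038]
ee_rot: [0.652, 3.073, 0.0]
force: [-0.5, 0.1, 2.0]
width: 0.3
```

Request:
move_arm(
  series=[
    [0,0,-0.05,0,0,0],
    [0,0,0,0,0,0],
    [0,0,0,0,0,0],
  ],
)

```text
clock: 11.8
position: [0.5683, 0.0116, 0.1036]
ee_rot: [0.651, 3.073, 0.0]
force: [-1.9, 0.6, 6.3]
width: 0.301
```

Request:
move_arm(
  series=[
    [0,0,-0.05,0,0,0],
    [0,0,0,0,0,0],
    [0,0,0,0,0,0],
  ],
)

```text
clock: 12.1
position: [0.5684, 0.0115, 0.1035]
ee_rot: [0.652, 3.073, 0.001]
force: [-4.0, 1.1, 9.5]
width: 0.306
```

Contact came at about 2 mm depth, but with a sideways force toward −x, so the spigot may be off centre. I'll back off, shift and retry.

Request:
move_arm(
  series=[
    [0,0,0.2,0,0,0],
    [-0.06,0.02,0,0,0,0],
    [0,0,-0.1,0,0,0],
    [0,0,-0.05,0,0,0],
    [0,0,0,0,0,0],
    [0,0,0,0,0,0],
  ],
)

```text
clock: 12.7
position: [0.5679, 0.0116, 0.1035]
ee_rot: [0.652, 3.073, 0.0]
force: [-0.4, 0.1, 5.5]
width: 0.301
```

Request:
move_arm(
  series=[
    [0,0,-0.05,0,0,0],
    [0,0,0,0,0,0],
    [0,0,0,0,0,0],
  ],
)

```text
clock: 13.0
position: [0.568, 0.0116, 0.1034]
ee_rot: [0.652, 3.072, 0.001]
force: [-1.7, 1.0, 8.1]
width: 0.299
```

Request:
move_arm(
  series=[
    [0,0,0.2,0,0,0],
    [-0.05,0.03,0,0,0,0],
    [0,0,-0.1,0,0,0],
    [0,0,-0.1,0,0,0],
    [0,0,0,0,0,0],
    [0,0,0,0,0,0],
  ],
)

```text
clock: 13.6
position: [0.5679, 0.0118, 0.1034]
ee_rot: [0.652, 3.072, 0.001]
force: [0.0, -1.3, 7.1]
width: 0.297
```

Refused again at the same depth, now with almost no sideways force, which fits a hole that is too small. To make sure it isn't misalignment, I'll go back to hole 1 and measure its play: about ±0.6 mm would confirm hole 1 is the tight fit.

Request:
move_arm(
  series=[
    [0,0,0.3,0,0,0],
    [0,0,0.4,0,0,0],
    [-0.2,0.63,0,0,0,0],
    [-0.4,1.0,0,0,0,0],
    [-0.4,1.0,0,0,0,0],
    [-0.22,0.6,0,0,0,0],
    [0,0,0,0,0,0],
    [0,0,0,0,0,0],
  ],
)

```text
clock: 14.4
position: [0.5549, 0.0444, 0.1097]
ee_rot: [0.651, 3.073, -0.0]
force: [-0.4, -0.5, -0.8]
width: 0.303
```

Request:
move_arm(
  series=[
    [0,0,-0.15,0,0,0],
    [0,0,-0.15,0,0,0],
    [0,0,-0.15,0,0,0],
    [0,0,-0.15,0,0,0],
    [0,0,-0.15,0,0,0],
    [0,0,-0.15,0,0,0],
    [0,0,0,0,0,0],
    [0,0,0,0,0,0],
  ],
)

```text
clock: 15.2
position: [0.5551, 0.0442, 0.1007]
ee_rot: [0.652, 3.073, 0.0]
force: [0.7, 0.1, -1.7]
width: 0.299
```

Request:
move_arm(
  series=[
    [0,0,-0.15,0,0,0],
    [0,0,-0.15,0,0,0],
    [0,0,-0.15,0,0,0],
    [0,0,-0.15,0,0,0],
    [0,0,0,0,0,0],
  ],
)

```text
clock: 15.7
position: [0.5551, 0.0443, 0.0946]
ee_rot: [0.652, 3.073, 0.0]
force: [1.3, -0.3, -1.8]
width: 0.3
```

Request:
move_arm(
  series=[
    [0,0.03,0,0,0,0],
    [0,0.03,0,0,0,0],
    [0,0.03,0,0,0,0],
    [0,0,0,0,0,0],
  ],
)

```text
clock: 16.1
position: [0.5549, 0.0446, 0.0947]
ee_rot: [0.652, 3.073, -0.001]
force: [2.9, -3.7, -2.9]
width: 0.302
```

Request:
move_arm(
  series=[
    [0,-0.05,0,0,0,0],
    [0,-0.05,0,0,0,0],
    [0,-0.05,0,0,0,0],
    [0,-0.03,0,0,0,0],
    [0,0,0,0,0,0],
  ],
)

```text
clock: 16.6
position: [0.5551, 0.044, 0.0949]
ee_rot: [0.651, 3.073, 0.001]
force: [2.0, 2.0, -1.1]
width: 0.302
```

The walls push back within about ±0.3–0.5 mm either side, so hole 1 is the close fit and hole 2's refusal was genuine. I'll re-centre and push home.

Request:
move_arm(
  series=[
    [0.03,0.07,0,0,0,0],
    [0,0,-0.3,0,0,0],
    [0,0,-0.3,0,0,0],
    [0,0,-0.3,0,0,0],
    [0,0,-0.3,0,0,0],
    [0,0,-0.3,0,0,0],
    [0,0,0,0,0,0],
    [0,0,0,0,0,0],
  ],
)

```text
clock: 17.4
position: [0.5552, 0.044, 0.0795]
ee_rot: [-0.652, -3.073, 0.0]
force: [1.8, 0.2, -2.5]
width: 0.298
```

Request:
move_arm(
  series=[
    [0,0,-0.1,0,0,0],
    [0,0,-0.05,0,0,0],
    [0,0,-0.05,0,0,0],
    [0,0,0,0,0,0],
    [0,0,0,0,0,0],
  ],
)

```text
clock: 17.9
position: [0.5552, 0.044, 0.0777]
ee_rot: [-0.652, -3.073, -0.0]
force: [1.8, -0.6, 0.5]
width: 0.305
```

Request:
move_arm(
  series=[
    [0.03,0,-0.05,0,0,0],
    [0,0,-0.05,0,0,0],
    [0,0,-0.05,0,0,0],
    [0,0,0,0,0,0],
    [0,0,0,0,0,0],
  ],
)

```text
clock: 18.4
position: [0.5553, 0.044, 0.0761]
ee_rot: [-0.652, -3.073, 0.0]
force: [0.2, -0.2, -1.4]
width: 0.301
```

Request:
move_arm(
  series=[
    [0,0,-0.05,0,0,0],
    [0,0,0,0,0,0],
    [0,0,0,0,0,0],
  ],
)

```text
clock: 18.7
position: [0.5554, 0.044, 0.0757]
ee_rot: [-0.652, -3.073, 0.0]
force: [0.0, -0.1, -1.5]
width: 0.301
```

Request:
move_arm(
  series=[
    [0,0,-0.05,0,0,0],
    [0,0,0,0,0,0],
    [0,0,0,0,0,0],
  ],
)

```text
clock: 19.0
position: [0.5554, 0.044, 0.0756]
ee_rot: [-0.652, -3.073, -0.0]
force: [-1.2, 0.6, 5.4]
width: 0.301
```

Request:
move_arm(
  series=[
    [0,0,-0.05,0,0,0],
    [0,0,0,0,0,0],
    [0,0,0,0,0,0],
  ],
)

```text
clock: 19.3
position: [0.5555, 0.044, 0.0756]
ee_rot: [0.652, 3.073, 0.0]
force: [-4.5, -0.3, 11.2]
width: 0.299
```

Request:
move_arm(
  series=[
    [0,0,-0.05,0,0,0],
    [0,0,0,0,0,0],
    [0,0,0,0,0,0],
  ],
)

```text
clock: 19.6
position: [0.5555, 0.044, 0.0756]
ee_rot: [0.652, 3.073, 0.001]
force: [-5.8, -0.4, 17.2]
width: 0.3
```

The collar bottoms at TCP z 0.0756, against about 0.0757 expected, with a firm upward reaction. I'll ease off, release and retreat.

Request:
move_arm(
  series=[
    [0,0,0.12,0,0,0],
    [0,0,0,0,0,0],
  ],
)

```text
clock: 19.8
position: [0.5557, 0.0441, 0.0756]
ee_rot: [0.652, 3.073, 0.0]
force: [0.4, 0.0, 5.0]
width: 0.301
```

Request:
move_arm(
  series=[
    [0,0,0,0,0,0],
    [0,0,0,0,0,0],
    [0,0,0,0,0,0],
    [0,0,0,0,0,0],
    [0,0,0,0,0,0],
    [0,0,0,0,0,0],
    [0,0,0,0,0,0],
  ],
  grip=0.7,
)

```text
clock: 20.5
position: [0.5555, 0.044, 0.0754]
ee_rot: [-0.652, -3.073, 0.0]
force: [0.3, 0.3, -0.4]
width: 0.7
```

Request:
move_arm(
  series=[
    [0,0,1,0,0,0],
    [0,0,2,0,0,0],
    [0,0,3,0,0,0],
    [0,0,4,0,0,0],
    [0,0,4,0,0,0],
    [0,0,2,0,0,0],
    [0,0,0,0,0,0],
    [0,0,0,0,0,0],
  ],
)

```text
clock: 21.3
position: [0.5555, 0.0441, 0.2359]
ee_rot: [0.651, 3.072, 0.001]
force: [0.1, -0.4, -0.1]
width: 0.705
```

Run:
```python
from h import *
s=monitor.observe();print(s["clock"],s["position"],s["force"],s["width"])
a=imaging.get_image("scene")["color"];b=imaging.get_image("side")["color"]
A=cv2.resize(a[110:260,250:400],(400,400),interpolation=cv2.INTER_CUBIC);B=cv2.resize(b[150:250,290:390],(400,400),interpolation=cv2.INTER_CUBIC)
cv2.imwrite("pics/end.png",np.hstack([A,B])[:,:,::-1])
for n,th,z in(("scene","seal_die",.012),("scene","ink",.03),("side","handle_a",.0)):
    for r in outline_of(n,th)[:3]:print(n,th,round(r["p"],2),r["rect"])
```

```text
21.3 [0.55545153 0.04408007 0.23594853] [ 0.08385779 -0.42242828 -0.11628031] 0.7053403875081942
scene seal_die 0.49 [353.3, 301.0, 13.8, 16.4]
side handle_a 0.64 [383.9, 162.3, 14.3, 21.1]
side handle_a 0.63 [328.0, 202.5, 15.6, 32.0]
side handle_a 0.47 [381.8, 148.9, 12.0, 22.5]
```

View pics/end.png

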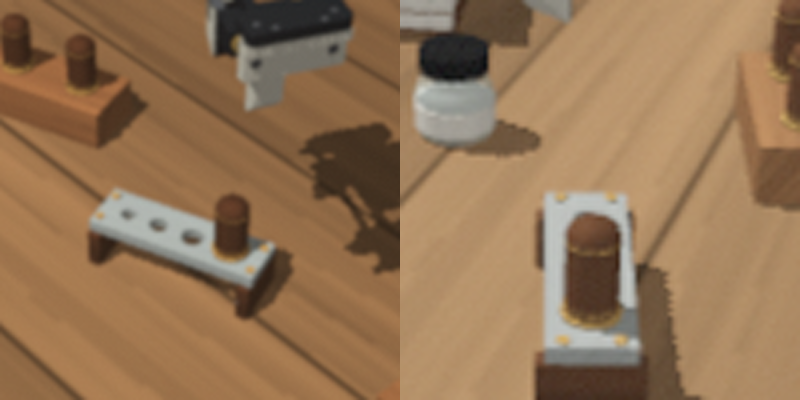

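The handle stands upright in hole 1 (scene crop (231,225), side crop (593,270)) with its collar flat on the plate. The gripper is clear, and the rack handles, jar and die are where they were.

```bash
python3 -c "
from cell import workorder; print(workorder.sign_off())"
```

```text
the job is handed in; nothing more can be done
None
```

The handle is sized: its spigot fits hole 1 (22 mm), and it now stands upright there, pushed home with its collar flat on the plate. The job was handed in at about 21 s of the 72 s allowed.

- **Hole 1:** the spigot went right through with no noticeable force.
- **Hole 2 (19 mm):** it refused the spigot about 2 mm in. The first try also showed a sideways force, so I re-centred twice. It stopped at the same depth each time, with only 1–2 N sideways and never more than about 10 N of push.
- **Ruling out misalignment:** back in hole 1, the walls pushed back within about half a millimetre either way along y, so it is the close fit and hole 2's refusal was real.
- **Pushed home:** the collar stopped the handle at a tool height of 0.0756 m, against 0.0757 m expected, with a final push of about 17 N.

**Last checks:** after release, the pictures show the handle upright, with the rack handles, jar and die where they were. The outline network missed the ink jar in that last scene picture, but it is plainly visible in the side view.

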